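Tip the stones out of the tilting pot and hold the torch on them

TASK

Swing the tilting pot over by its red grip so that all five stones drop out into the black pan, then swing the pot back fully upright. Then draw the yellow torch out of its holder, turn it to a slant of about 45 degrees with the lens pointing down at the middle of the pan from about 15 cm away, and finish while still holding it there, raised in the gripper and clear of the pan, the pot and the holder. Leave the black bottle and the small red core beside the holder where they are.

Things in the scene. Friction and masses are not known exactly. Their poses are not given: they have to be found in the camera images.
- pot (a joint): angle of the tilting pot (rad): 0 = mouth straight up, resting on its stop; grows as the mouth tips over, to 2.1 at the far stop. The hinge is stiff by friction (about 0.3 N m): the pot stays where it is left. Tipped beyond about 2.0 it empties by itself within a second or so.
- stand_pivot (a point): Point on the pot's hinge axis, midway between the fixed stand's two blue uprights (outer faces 80 mm either side, 177 mm tall), 150 mm above the table. x is the hinge axis (away from the robot at yaw 0), z is up; the mouth tips towards -y, where the pan stands. The steel pot is 108 mm wide at the mouth and, upright, reaches from 5 mm below the hinge to 90 mm above it.
- pot_grip (a point): Centre of the red crank grip: round bar, 18 mm thick, 65 mm long, parallel to the hinge axis, 127 mm from stand_pivot along its -x (robot side), 100 mm from the hinge axis. It turns with the pot: at joint t it leans t - 1.05 rad from vertical towards -y of stand_pivot (so towards +y at 0). The crank arm joins its end nearer the stand, 33 mm off; the other end is free.
- pan_mid (a point): Centre of the inner floor of the fixed black pan, 5 mm above the table: 200 mm (x) by 220 mm (y) outside, walls 4 mm thick and 40 mm high, open on top.
- torch_mid (a point): Centre (half-way along) of the loose inspection torch, 145 mm long, about 0.16 kg. Its z axis runs from lens to tail: lens 72.5 mm along -z, tail end 72.5 mm along +z. Black head 41 mm in diameter up to 28 mm from the lens, 36 mm up to 38 mm, then a round yellow barrel 30 mm in diameter. Starts lens down in its holder; all beyond 52 mm from the lens sticks out.
- holder: Fixed grey holder, a round upright socket 60 to 80 mm wide and 64 mm tall on a 110 mm square steel foot plate 6 mm thick; origin at the centre of its underside. The socket is 48 mm wide inside, its floor 12 mm above the table.
- stone0_mid (a point): Centre of a loose grey stone of about 20 mm, 18 g; at the start inside the pot.
- stone1_mid (a point): Centre of a loose terracotta stone of about 20 mm, 18 g; at the start inside the pot.
- stone2_mid (a point): Centre of a loose pale marble stone of about 20 mm, 18 g; at the start inside the pot.
- stone3_mid (a point): Centre of a loose brick red stone of about 20 mm, 18 g; at the start inside the pot.
- stone4_mid (a point): Centre of a loose grey stone of about 20 mm, 18 g; at the start inside the pot.
- spray_mid (a point): Bystander: centre of a black bottle, 48 mm in diameter, 130 mm tall, standing loose.
- core_small_mid (a point): Bystander: centre of a reddish drilled core, 74 mm in diameter, 75 mm tall, standing loose.
Mind the look-alikes: they are no part of the job. Leave any blue look-alike of the part that bears torch_mid alone.

How it is judged:
On the way, in this order (a step that is already met when the one before it is completed fails the run):
1. all five stones lie in the pan (x of stone0_mid in the frame of pan_mid between -0.098 and 0.098 m and y of stone0_mid in the frame of pan_mid between -0.108 and 0.108 m and z of each of stone0_mid, stone1_mid, stone2_mid, stone3_mid, stone4_mid in the frame of pan_mid below 0.04 m and x of stone1_mid in the frame of pan_mid between -0.098 and 0.098 m and y of stone1_mid in the frame of pan_mid between -0.108 and 0.108 m and x of stone2_mid in the frame of pan_mid between -0.098 and 0.098 m and y of stone2_mid in the frame of pan_mid between -0.108 and 0.108 m and x of stone3_mid in the frame of pan_mid between -0.098 and 0.098 m and y of stone3_mid in the frame of pan_mid between -0.108 and 0.108 m and x of stone4_mid in the frame of pan_mid between -0.098 and 0.098 m and y of stone4_mid in the frame of pan_mid between -0.108 and 0.108 m), for 0.2 s.
2. the pot is swung back upright (value of joint pot below 0.15 rad), for 0.2 s.
3. the torch is drawn out of its holder in the gripper (height (world z) of torch_mid above 0.14 m and contact force between torch and the fingers above 1 N and contact force between torch and holder below 0.2 N), for 0.2 s.
At the end, for the whole second after the job is handed in: All stones in the pan; pot upright (below 0.15 rad); torch held still in the fingers, touching nothing else listed, centre over 120 mm high, 30 to 60 degrees from vertical, lens lower and 80 to 300 mm from the pan's middle, its axis passing within 35 mm of that (per cross axis) (all of step 1 and value of joint pot below 0.15 rad and angle between torch_mid's own z axis and vertical between 0.52 and 1.05 rad and x of pan_mid in the frame of torch_mid between -0.035 and 0.035 m and y of pan_mid in the frame of torch_mid between -0.035 and 0.035 m and z of pan_mid in the frame of torch_mid between -0.3725 and -0.1525 m and height (world z) of torch_mid above 0.12 m and contact force between torch and the fingers above 1 N and linear speed of torch below 0.03 m/s and contact force between torch and holder below 0.2 N and contact force between torch and stand below 0.2 N and contact force between torch and pan below 0.2 N and contact force between torch and spray below 0.2 N and contact force between torch and core_small below 0.2 N); the arm keeps its last pose, push and grip.
It fails at once if the black bottle or the small red core is shifted by more than 40 mm (distance of any of spray_mid, core_small_mid from where it was at the start of the episode above 0.04 m).
It also fails if it takes over 61 s, if anything falls off the work surface, if the arm or the gripper's body presses on something with over 40 N, if the wrist force passes 120 N, or if a joint passes its speed limit or range.

ROBOT

A 6-joint arm with a two-finger parallel gripper is mounted at the origin on the work surface. World frame = base frame: x ahead of the robot, y to its left, z up, the work surface at z = 0. Lengths are in m, angles in rad, forces in N, time in s.
With the tool pointing down it reaches from about 0.25 to 0.725 m from the base axis. Payload 4 kg.
Tool frame: the origin (TCP) lies midway between the tips of the shut fingers; the grasp point (between the pads) lies 19 mm behind it; z points along the fingers, y is the direction in which the jaws open and shut (so a half turn about z gives the same grasp; the last joint's range is limited). The gripper opens to 85 mm and grips with 20 to 120 N. Pads are 22 mm wide; open, the fingers measure 114 mm over their backs; the gripper's body (76 mm by 85 mm) begins 54 mm behind the grasp point. The pads swing forward as they close: fully open they stand 13 mm farther back than shut.
Start: joints at [-1.111, 0.241, 0.005, 1.335, 0, 1.571], TCP at [0.222, -0.448, 0.231] pointing down, gripper open.
Joint ranges: [-2.72, 2.72], [-1.05, 1.87], [-1.09, 1.28], [-1.99, 2.15], [-1.42, 1.44], [-3.14, 3.14]. Speed limits (rad/s): [2.79, 2.79, 3.14, 3.14, 3.14, 3.14].

INTERFACE

Orientations are given as a unit quaternion [x, y, z, w].
In Python, from workcell import get_obs, camera, camera_model, job_done, masks_of gives the robot as it stands.
- The arm moves only by the tool jog_arm, never from a script. Its argument "deltas" is a list that holds one entry, the list of rows, each a list of 7 numbers: the shift along the tool's x, y, z in mm, then the turn, a rotation vector about the tool's x, y, z in degrees, then the finger opening in mm, from 0 to 85.4. A call has 1 to 5 rows; each row shifts and turns the pose as measured when the row begins, along the tool's axes as they then stand; what a row does not reach is not made up. A row lasts 1/10 s, in which the tool goes at most 50 mm and 8.59 degrees, less where a joint would pass 70% of its speed; a pose out of reach is approached as far as the arm can. A call with a gripper value outside its range is refused whole. The fingers move at their own pace and stop on an object; the grip force is fixed at half the most. Time passes only in rows, so rows that do not move let the fingers close. It gives the time, the measured TCP pose, the force and the opening at its end, in the units of the state.
- get_obs(): the state, without advancing time (a new reading comes with each control period).
- camera(name): name is "scene" or "top" or "wrist"; returns the picture (400x640x3 uint8, red, green, blue); there is no depth.
- camera_model(name): a dict with "fovy" (degrees; the focal length in pixels is half the picture's height over the tangent of half this angle, whatever the lens; pixels are square), "cx", "cy" (the principal point, pixels), "pose" (4x4, takes a point from camera to world coordinates); the wrist camera has in their place "T_tool_cam" (4x4, takes a point from camera to tool coordinates, whose origin is the TCP and whose axes are the flange's). Camera axes: x right, y down, z forward; pixel columns grow to the right and rows downward; lengths in m; the calibration is good to about 2 mm. A picture is of the moment at which its call begins: read the wrist's pose just before it. camera_model takes no time and is no camera call.
- job_done(): hands the job in, once; it reports no verdict.
Trained networks look in the newest picture that a camera, given by its name, has taken for a name from the list of things; names that differ only in an ending like _2 or _b are one class to them, and where a whole thing is asked for, a point or a joint stands for the part that bears it (a point fixed in the world has none). Each returns a list of dicts, best first, with "conf" (0 to 1); they miss things now and then, are a little off and sometimes report something else, mostly with a low value. They report only what shows in the picture. A call takes as long as a camera call. They do not tell look-alikes from the thing itself.
- masks_of(target, camera): "pixels" (400x640 bool, what is visible of it) and "at" ([column, row] in pixels, amid what is visible of it).
The state is a dict: "clock": time; "joint_pos": joint angles; "joint_vel": joint speeds; "tau": joint torques, N m; "eef_pos": TCP position; "tool_rot": TCP orientation; "ft_force": force on the tool from outside, world axes, zero at the start; "ft_torque": the same for the moment, N m; "grip_width": finger opening in m.
Only numpy, scipy, OpenCV 4.12 (cv2) and the standard library are available. Lean on these libraries where they do the work, as an engineer would, in place of code of your own. Each camera call takes 0.05 s, during which the arm holds its last target. There are 200 camera calls.

## Working session

There is one attempt and no reset: what is moved stays moved. The work goes in short steps, Python scripts to look and compute and a tool call to move; the robot and the scene stay as the last step left them, time stands still between calls to the robot, and variables do not carry over. Pictures are saved under pics/ and viewed, about 8 in all and at most 12, crops included, and the job is handed in when it is done.

Besides the shell and the picture viewer there is one more tool, called after "Request:" as name([rows], argument=value, ...), one row to a line, values as JSON. jog_arm: Moves the arm, as the interface text tells. Its arguments: {"type":"object","properties":{"deltas":{"type":"array"}},"required":["deltas"]}

```bash
mkdir -p pics; ls; cat > h.py <<'E'
import numpy as np, cv2
from scipy.spatial.transform import Rotation as R
from workcell import *
def save(n,f,crop=None,s=1):
    im=camera(n)
    o=im if crop is None else im[crop[1]:crop[3],crop[0]:crop[2]]
    cv2.imwrite('pics/'+f,cv2.resize(o[:,:,::-1],None,fx=s,fy=s,interpolation=cv2.INTER_CUBIC)); return im
def cam(n,obs=None):
    m=camera_model(n); f=200/np.tan(np.radians(m['fovy'])/2)
    if 'pose' in m: T=np.array(m['pose'])
    else:
        o=obs or get_obs(); A=np.eye(4); A[:3,:3]=R.from_quat(o['tool_rot']).as_matrix(); A[:3,3]=o['eef_pos']
        T=A@np.array(m['T_tool_cam'])
    cx,cy=m.get('cx',320),m.get('cy',200)
    return f,cx,cy,T
def ray(c,px):
    f,cx,cy,T=c; d=T[:3,:3]@np.array([(px[0]-cx)/f,(px[1]-cy)/f,1]); return T[:3,3],d/np.linalg.norm(d)
def atz(c,px,z):
    o,d=ray(c,px); return o+d*(z-o[2])/d[2]
def tri(rays):
    A=sum(np.eye(3)-np.outer(d,d) for o,d in rays); b=sum((np.eye(3)-np.outer(d,d))@o for o,d in rays); return np.linalg.solve(A,b)
def proj(c,p):
    f,cx,cy,T=c; q=T[:3,:3].T@(np.array(p)-T[:3,3]); return [round(float(cx+f*q[0]/q[2]),1),round(float(cy+f*q[1]/q[2]),1)]
E
python3 - <<'E'
from h import *
np.set_printoptions(precision=3,suppress=True)
for n in ['scene','top']:
    save(n,n+'0.png'); c=cam(n); print(n,c[:3],c[3])
    for t in ['pot','pot_grip','torch_mid','holder','spray_mid','core_small_mid','pan_mid','stand_pivot','stone0_mid']:
        try: 
            for m in masks_of(t,n)[:3]:
                ys,xs=np.where(m['pixels']); print(t,round(m['conf'],2),np.round(m['at']),xs.min(),xs.max(),ys.min(),ys.max())
        except Exception as e: print(t,'ERR',e)
print(get_obs()['tool_rot'],get_obs()['clock'],camera_model('wrist'))
E
```

```text
pics
scene (np.float64(458.7584821821147), 318.66317772285316, 201.8640793908826) [[ 0.525  0.702 -0.482  1.064]
 [ 0.851 -0.424  0.309 -0.322]
 [ 0.012 -0.572 -0.82   0.964]
 [ 0.     0.     0.     1.   ]]
pot 0.83 [407. 157.] 383 436 104 207
pot 0.34 [416. 166.] 411 417 166 169
pot 0.3 [259. 285.] 240 276 265 309
pot_grip 0.82 [406. 158.] 382 436 103 207
torch_mid 0.86 [171. 234.] 158 186 215 259
torch_mid 0.76 [232. 214.] 223 243 195 232
holder 0.87 [239. 238.] 214 265 214 260
holder 0.24 [414. 167.] 410 418 165 171
spray_mid 0.74 [189. 269.] 177 204 248 288
core_small_mid 0.74 [260. 285.] 241 277 265 309
pan_mid 0.67 [346. 241.] 283 408 187 300
stand_pivot 0.91 [408. 184.] 366 447 103 242
stand_pivot 0.5 [192. 266.] 177 204 248 288
stone0_mid 0.51 [232. 216.] 223 244 195 232
stone0_mid 0.5 [190. 269.] 177 204 248 288
top (np.float64(488.65165872402997), 328.89104874429756, 201.47530334996125) [[-0.004 -0.991  0.134  0.467]
 [-1.     0.004 -0.001 -0.021]
 [ 0.001 -0.134 -0.991  1.135]
 [ 0.     0.     0.     1.   ]]
pot 0.85 [209. 187.] 177 247 142 270
pot_grip 0.6 [212. 185.] 176 247 151 270
torch_mid 0.59 [401. 258.] 390 414 249 266
holder 0.98 [388. 260.] 368 425 229 287
spray_mid 0.56 [460. 238.] 445 475 224 246
core_small_mid 0.71 [407. 187.] 390 426 169 204
core_small_mid 0.39 [218. 204.] 178 250 142 269
core_small_mid 0.26 [211. 186.] 177 247 142 270
pan_mid 0.69 [305. 193.] 255 358 145 241
pan_mid 0.39 [220. 203.] 178 250 142 269
stand_pivot 0.96 [218. 205.] 178 250 142 270
stone0_mid 0.39 [224. 176.] 219 229 173 183
stone0_mid 0.21 [307. 192.] 255 359 144 241
[ 0.974  0.228  0.    -0.   ] 1.0 {'fovy': 58.18668906997973, 'cx': 322.6416351121906, 'cy': 198.88545848135024, 'T_tool_cam': array([[-0.001, -0.965, -0.262,  0.065],
       [ 1.   , -0.001,  0.001, -0.   ],
       [-0.001, -0.262,  0.965, -0.142],
       [ 0.   ,  0.   ,  0.   ,  1.   ]])}
```

View pics/scene0.png

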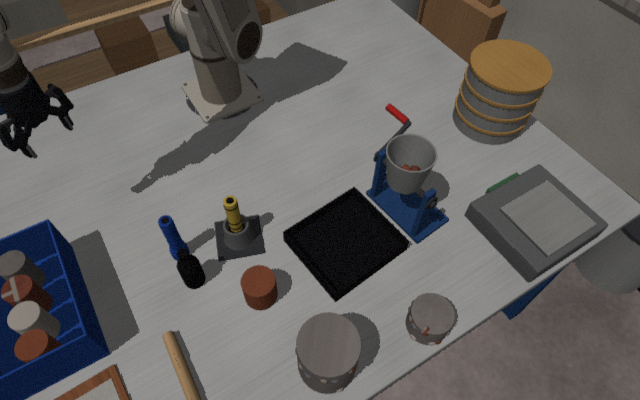

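View pics/top0.png

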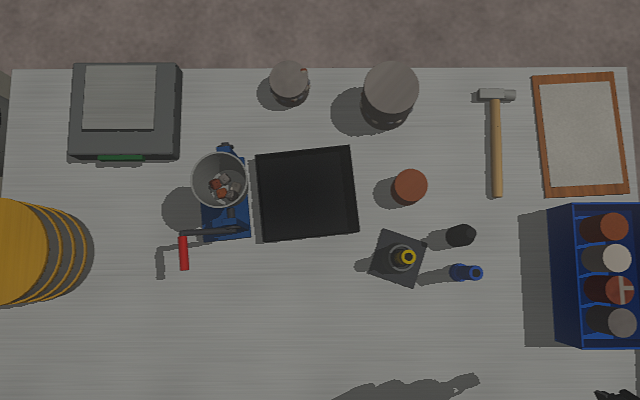

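```bash
cat > m1.py <<'E'
from h import *
np.set_printoptions(precision=4,suppress=True)
ims={n:cv2.imread(f'pics/{n}0.png') for n in ['scene','top']}; C={n:cam(n) for n in ims}
def seg(n,box,lo,hi):
    h=cv2.cvtColor(ims[n],cv2.COLOR_BGR2HSV); m=np.zeros((400,640),np.uint8)
    x0,y0,x1,y1=box; m[y0:y1,x0:x1]=cv2.inRange(h,lo,hi)[y0:y1,x0:x1]; return m
def rect(m):
    ys,xs=np.where(m); return cv2.minAreaRect(np.float32(np.c_[xs,ys])),(xs.mean(),ys.mean())
def red(n,box):
    return seg(n,box,(0,150,60),(8,255,255))|seg(n,box,(172,150,60),(180,255,255))
E={}
for n,b in [('scene',(375,95,420,135)),('top',(170,225,200,280))]:
    r,c=rect(red(n,b)); bx=cv2.boxPoints(r); print(n,r,c)
    # ends
    L=sorted([(np.linalg.norm(bx[i]-bx[(i+1)%4]),i) for i in range(4)])[:2]
    E[n]=[(bx[i]+bx[(i+1)%4])/2 for _,i in L]+[np.array(r[0])]; print(E[n])
s=sorted(E['scene'][:2],key=lambda p:p[0]); t=sorted(E['top'][:2],key=lambda p:-p[1])
for a,b in zip(s+[E['scene'][2]],t+[E['top'][2]]): print('grip end/mid',tri([ray(C['scene'],a),ray(C['top'],b)]))
# torch
for n,b in [('scene',(215,190,250,235)),('top',(390,240,420,275))]:
    m=seg(n,b,(20,100,70),(35,255,255)); r,c=rect(m); ys,xs=np.where(m); print(n,'yellow',r,c,xs.min(),xs.max(),ys.min(),ys.max())
# pan
for n in ims:
    g=cv2.cvtColor(ims[n],cv2.COLOR_BGR2GRAY); m=(g<45).astype(np.uint8)
    k,l,st,ce=cv2.connectedComponentsWithStats(m); q=l[240,346] if n=='scene' else l[193,305]
    mm=cv2.morphologyEx((l==q).astype(np.uint8),cv2.MORPH_OPEN,np.ones((7,7)))
    cn=max(cv2.findContours(mm,0,1)[0],key=cv2.contourArea); hu=cv2.approxPolyDP(cv2.convexHull(cn),6,True)[:,0]
    print(n,'pan',hu.tolist()); W=np.array([atz(C[n],p,0.04) for p in hu]); print(W, W.mean(0))
E
python3 m1.py
```

```text
scene ((396.67205810546875, 113.39342498779297), (24.583084106445312, 6.657918453216553), 39.80556869506836) (np.float64(396.6463414634146), np.float64(113.42682926829268))
[array([387.2294, 105.5246], dtype=float32), array([406.1147, 121.2623], dtype=float32), array([396.6721, 113.3934])]
top ((183.21827697753906, 252.5558319091797), (33.486114501953125, 8.335905075073242), 85.91438293457031) (np.float64(183.2127659574468), np.float64(252.66666666666666))
[array([182.0254, 235.8553], dtype=float32), array([184.4112, 269.2563], dtype=float32), array([183.2183, 252.5558])]
grip end/mid [0.4646 0.2501 0.2047]
grip end/mid [0.5278 0.2576 0.2031]
grip end/mid [0.4961 0.2541 0.2033]
scene yellow ((232.65354919433594, 213.3257598876953), (36.39484786987305, 13.3340425491333), 75.0685806274414) (np.float64(231.15824915824916), np.float64(212.87542087542087)) 223 239 196 231
top yellow ((408.0, 256.0), (14.0, 14.0), 90.0) (np.float64(408.17054263565893), np.float64(256.4418604651163)) 401 415 249 263
scene pan [[357, 190], [407, 246], [333, 298], [284, 232]]
[[ 0.5397  0.1277  0.04  ]
 [ 0.7321  0.1358  0.04  ]
 [ 0.7508 -0.0791  0.04  ]
 [ 0.5522 -0.0884  0.04  ]] [0.6437 0.024  0.04  ]
top pan [[348, 146], [358, 231], [263, 241], [256, 155]]
[[ 0.7434 -0.067   0.04  ]
 [ 0.5479 -0.0877  0.04  ]
 [ 0.5263  0.125   0.04  ]
 [ 0.723   0.1439  0.04  ]] [0.6351 0.0285 0.04  ]
```

```bash
cat >> h.py <<'E'
def down(yaw,tilt=0):  # tool down, x_tool at yaw (deg)
    return R.from_euler('z',yaw,degrees=True)*R.from_euler('x',180,degrees=True)
def plan(wps,w,pose=None):
    """wps: list of (pos, R, nrows); prints rounded rows, tracking rounding"""
    o=get_obs(); p,r=(np.array(o['eef_pos']),R.from_quat(o['tool_rot'])) if pose is None else pose
    out=[]
    for tp,tr,n in wps:
        for k in range(n):
            f=1/(n-k); dp=(np.array(tp)-p)*f; rv=(r.inv()*tr).as_rotvec()*f
            d=np.round(r.inv().apply(dp)*1000,0); a=np.round(np.degrees(rv),1)
            out.append([float(x) for x in d]+[float(x) for x in a]+[w])
            p=p+r.apply(d/1000); r=r*R.from_rotvec(np.radians(a))
    for i in range(0,len(out),5): print([out[i:i+5]])
    print('end',p.round(4))
def st():
    o=get_obs(); print(round(o['clock'],2),np.round(o['eef_pos'],4),'yaw',np.degrees(R.from_quat(o['tool_rot']).as_matrix()[:2,0]@[1,0]),np.round(o['joint_pos'],2),np.round(o['ft_force'],1),o['grip_width'])
E
python3 - <<'E'
from h import *
plan([([.494,.254,.29],down(6),16)],40)
E
```

```text
[[[35.0, -32.0, -4.0, -0.0, -0.0, 1.3, 40], [34.0, -33.0, -4.0, -0.0, -0.0, 1.3, 40], [33.0, -33.0, -4.0, -0.0, -0.0, 1.3, 40], [32.0, -34.0, -4.0, -0.0, -0.0, 1.3, 40], [32.0, -35.0, -4.0, -0.0, -0.0, 1.3, 40]]]
[[[31.0, -35.0, -4.0, -0.0, -0.0, 1.3, 40], [30.0, -36.0, -3.0, -0.0, -0.0, 1.3, 40], [29.0, -37.0, -4.0, -0.0, -0.0, 1.2, 40], [29.0, -37.0, -3.0, -0.0, -0.0, 1.3, 40], [28.0, -38.0, -4.0, -0.0, -0.0, 1.2, 40]]]
[[[27.0, -39.0, -3.0, -0.0, -0.0, 1.3, 40], [26.0, -39.0, -4.0, -0.0, -0.0, 1.2, 40], [25.0, -40.0, -3.0, -0.0, -0.0, 1.3, 40], [24.0, -40.0, -4.0, -0.0, -0.0, 1.2, 40], [23.0, -41.0, -3.0, -0.0, -0.0, 1.3, 40]]]
[[[22.0, -42.0, -4.0, -0.0, -0.0, 1.2, 40]]]
end [0.4938 0.2541 0.2903]
```

Request:
jog_arm([
  [[35,-32,-6,0,0,1.3,40],[34,-33,-6,0,0,1.3,40],[33,-33,-6,0,0,1.3,40],[32,-34,-4,0,0,1.3,40],[32,-35,-4,0,0,1.3,40]],
])

```text
clock: 1.5
eef_pos: [0.3085, -0.2272, 0.2563]
tool_rot: [0.987, 0.164, 0.0, 0.0]
ft_force: [0.9, -0.1, -0.2]
grip_width: 0.0399
```

Request:
jog_arm([
  [[31,-35,-4,0,0,1.3,40],[30,-36,-3,0,0,1.3,40],[29,-37,-4,0,0,1.2,40],[29,-37,-3,0,0,1.3,40],[28,-38,-4,0,0,1.2,40]],
])

```text
clock: 2.0
eef_pos: [0.4008, -0.0014, 0.2769]
tool_rot: [0.994, 0.106, 0.003, 0.001]
ft_force: [0.9, 0.0, 0.1]
grip_width: 0.0399
```

```bash
python3 - <<'E'
from h import *
st(); plan([([.494,.254,.29],down(6),10)],40)
E
```

```text
2.0 [ 0.4008 -0.0014  0.2769] yaw 56.00976732492564 [-0.    0.02 -0.13  1.41 -0.    2.93] [0.9 0.  0.1] 0.039907374514953346
[[[14.0, -23.0, -1.0, 0.0, -0.0, 0.6, 40], [14.0, -23.0, -1.0, 0.0, -0.0, 0.6, 40], [14.0, -23.0, -1.0, 0.0, -0.0, 0.6, 40], [14.0, -24.0, -1.0, 0.0, -0.1, 0.6, 40], [14.0, -24.0, -2.0, 0.0, -0.0, 0.6, 40]]]
[[[13.0, -24.0, -1.0, 0.0, -0.1, 0.6, 40], [13.0, -24.0, -2.0, 0.0, -0.0, 0.6, 40], [13.0, -24.0, -1.0, 0.1, -0.1, 0.7, 40], [13.0, -24.0, -2.0, 0.0, -0.0, 0.6, 40], [12.0, -24.0, -1.0, 0.1, -0.1, 0.7, 40]]]
end [0.4941 0.2545 0.2898]
```

```bash
python3 - <<'E'
from h import *
plan([([.494,.254,.29],down(186),21)],40)
E
```

```text
[[[7.0, -11.0, -1.0, 0.0, 0.0, -8.3, 40], [8.0, -10.0, -1.0, 0.0, 0.0, -8.3, 40], [10.0, -9.0, -1.0, 0.0, 0.0, -8.3, 40], [11.0, -7.0, -1.0, 0.0, 0.0, -8.3, 40], [12.0, -5.0, -1.0, 0.0, 0.0, -8.3, 40]]]
[[[12.0, -4.0, -1.0, 0.0, 0.0, -8.3, 40], [13.0, -2.0, -0.0, 0.0, 0.0, -8.3, 40], [13.0, 0.0, -1.0, 0.0, 0.0, -8.3, 40], [13.0, 2.0, -0.0, 0.0, 0.0, -8.3, 40], [12.0, 4.0, -1.0, 0.0, 0.0, -8.3, 40]]]
[[[12.0, 6.0, -0.0, 0.0, 0.0, -8.3, 40], [11.0, 7.0, -1.0, 0.0, 0.0, -8.3, 40], [10.0, 9.0, -0.0, 0.0, 0.0, -8.2, 40], [8.0, 10.0, -1.0, 0.0, 0.1, -8.3, 40], [7.0, 11.0, -0.0, 0.0, 0.1, -8.2, 40]]]
[[[5.0, 12.0, -0.0, 0.0, 0.0, -8.3, 40], [3.0, 12.0, -1.0, 0.0, 0.1, -8.2, 40], [2.0, 13.0, -0.0, 0.0, 0.0, -8.3, 40], [-0.0, 13.0, -1.0, 0.0, 0.1, -8.2, 40], [-2.0, 12.0, -0.0, 0.1, 0.0, -8.3, 40]]]
[[[-4.0, 12.0, -1.0, 0.0, 0.1, -8.2, 40]]]
end [0.4938 0.2542 0.2901]
```

Request:
jog_arm([
  [[7,-11,-1,0,0,-8.3,40],[8,-10,-1,0,0,-8.3,40],[10,-9,-1,0,0,-8.3,40],[11,-7,-1,0,0,-8.3,40],[12,-5,-1,0,0,-8.3,40]],
])

```text
clock: 2.5
eef_pos: [0.4247, 0.0688, 0.2831]
tool_rot: [0.886, 0.463, 0.004, 0.003]
ft_force: [-0.1, -0.8, -0.2]
grip_width: 0.0402
```

Request:
jog_arm([
  [[12,-4,-1,0,0,-8.3,40],[13,-2,0,0,0,-8.3,40],[13,0,-1,0,0,-8.3,40],[13,2,0,0,0,-8.3,40],[12,4,-1,0,0,-8.3,40]],
])

```text
clock: 3.0
eef_pos: [0.4449, 0.1333, 0.2866]
tool_rot: [0.655, 0.756, 0.003, 0.004]
ft_force: [-0.9, -0.0, 0.3]
grip_width: 0.0402
```

Request:
jog_arm([
  [[12,6,0,0,0,-8.3,40],[11,7,-1,0,0,-8.3,40],[10,9,0,0,0,-8.2,40],[8,10,-1,0,0,-8.3,40],[7,11,0,0,0,-8.2,40]],
])

```text
clock: 3.5
eef_pos: [0.4645, 0.1991, 0.2891]
tool_rot: [0.333, 0.943, 0.002, 0.006]
ft_force: [-0.4, -0.4, -0.6]
grip_width: 0.04
```

```bash
python3 - <<'E'
from h import *
st(); plan([([.494,.254,.29],down(186),8)],40)
E
```

```text
3.5 [0.4645 0.1991 0.2891] yaw -44.55777291834145 [ 0.41  0.23  0.14  1.47 -0.01  1.09] [-0.4 -0.4 -0.6] 0.03997859340174315
[[[1.0, 8.0, -0.0, 0.0, 0.1, -5.6, 40], [1.0, 8.0, -0.0, 0.0, 0.1, -5.6, 40], [-0.0, 8.0, -0.0, 0.0, 0.1, -5.6, 40], [-1.0, 8.0, -0.0, 0.0, 0.1, -5.6, 40], [-1.0, 7.0, -0.0, 0.0, 0.1, -5.6, 40]]]
[[[-2.0, 7.0, -0.0, 0.1, 0.1, -5.6, 40], [-3.0, 7.0, -0.0, 0.0, 0.0, -5.7, 40], [-4.0, 7.0, -1.0, 0.1, 0.1, -5.6, 40]]]
end [0.4938 0.2539 0.2904]
```

Request:
jog_arm([
  [[1,8,0,0,0.1,-5.8,40],[1,8,0,0,0.1,-5.8,40],[0,8,0,0,0.1,-5.8,40],[-1,8,0,0,0.1,-5.8,40],[-1,8,0,0,0.1,-5.8,40]],
])

```text
clock: 4.0
eef_pos: [0.4831, 0.2375, 0.289]
tool_rot: [0.075, 0.997, 0.001, 0.001]
ft_force: [0.3, 0.7, 0.8]
grip_width: 0.0401
```

Request:
jog_arm([
  [[-2,7,0,0.1,0.1,-5.7,40],[-3,7,0,0,0,-5.7,40],[-4,7,0,0.1,0.1,-5.6,40],[0,0,0,0,0,0,40]],
])

```text
clock: 4.4
eef_pos: [0.4937, 0.2598, 0.2885]
tool_rot: [-0.08, 0.997, -0.0, -0.001]
ft_force: [-0.7, 0.0, -0.6]
grip_width: 0.0401
```

```bash
python3 - <<'E'
from h import *
np.set_printoptions(precision=4,suppress=True)
st(); o=get_obs(); c=cam('wrist',o); im=save('wrist','w1.png')
h=cv2.cvtColor(im,cv2.COLOR_RGB2HSV); m=cv2.inRange(h,(0,170,50),(8,255,255))|cv2.inRange(h,(172,170,50),(180,255,255))
k,l,s,ce=cv2.connectedComponentsWithStats(m)
for i in range(1,k):
    if s[i,4]>150:
        ys,xs=np.where(l==i); r=cv2.minAreaRect(np.float32(np.c_[xs,ys])); b=cv2.boxPoints(r); print(s[i],r,atz(c,r[0],.2)); print(np.array([atz(c,q,.2) for q in b]))
plan([([.496,.254,.2],down(186),5)],34)
E
```

```text
4.4 [0.4937 0.2598 0.2885] yaw -56.553812870059886 [ 0.48  0.35  0.3   1.52 -0.    0.32] [-0.7  0.  -0.6] 0.04014504824529237
[ 302  156   31   98 2502] ((316.0972900390625, 204.44358825683594), (26.573150634765625, 97.68440246582031), 3.5763344764709473) [0.4934 0.255  0.2   ]
[[0.5292 0.2492 0.2   ]
 [0.4617 0.2434 0.2   ]
 [0.46   0.2604 0.2   ]
 [0.5275 0.2675 0.2   ]]
[[[-0.0, -1.0, 18.0, -0.0, -0.0, 0.6, 34], [-0.0, -1.0, 18.0, -0.0, -0.0, 0.6, 34], [-1.0, -1.0, 18.0, -0.0, -0.0, 0.6, 34], [-0.0, -1.0, 17.0, -0.0, -0.0, 0.7, 34], [-1.0, -2.0, 18.0, -0.1, -0.1, 0.6, 34]]]
end [0.4961 0.2536 0.1995]
```

View pics/w1.png

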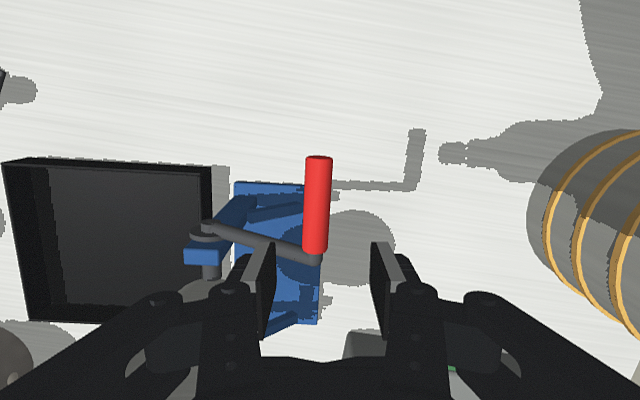

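```bash
cat >> h.py <<'E'
YAW=6.0; ex=np.array([np.cos(np.radians(YAW)),np.sin(np.radians(YAW)),0]); ey=np.array([-ex[1],ex[0],0]); ez=np.array([0,0,1.])
P=np.array([.630,.182,.150])
def tcp_at(t,dx=-.003,dz=-.013,dy=0): # TCP for grip at joint t
    a=t-1.05; return P+(-.127+dx)*ex+(-.1*np.sin(a)+dy)*ey+(.1*np.cos(a)+dz)*ez
E
python3 - <<'E'
from h import *
p0=tcp_at(0); print(p0); D=down(186)
plan([(p0,D,5)],34)
ts=np.linspace(0,2.1,16)[1:]
plan([(tcp_at(t),D,1) for t in ts],24,pose=(p0,D))
E
```

```text
[0.49164511 0.25467844 0.1867571 ]
[[[0.0, -1.0, 20.0, -0.0, -0.0, 0.6, 34], [1.0, -1.0, 20.0, -0.0, -0.0, 0.6, 34], [0.0, -1.0, 21.0, -0.0, -0.0, 0.6, 34], [1.0, -1.0, 20.0, -0.0, -0.0, 0.7, 34], [0.0, -0.0, 21.0, -0.1, -0.1, 0.6, 34]]]
end [0.4918 0.255  0.1865]
[[[0.0, -8.0, -12.0, 0.0, 0.0, 0.0, 24], [0.0, -9.0, -10.0, 0.0, 0.0, 0.0, 24], [0.0, -11.0, -9.0, 0.0, 0.0, 0.0, 24], [-0.0, -12.0, -7.0, 0.0, 0.0, 0.0, 24], [-0.0, -12.0, -6.0, 0.0, 0.0, 0.0, 24]]]
[[[-0.0, -14.0, -4.0, 0.0, 0.0, 0.0, 24], [-0.0, -14.0, -2.0, 0.0, 0.0, 0.0, 24], [-0.0, -14.0, 0.0, 0.0, 0.0, 0.0, 24], [0.0, -14.0, 2.0, 0.0, 0.0, 0.0, 24], [0.0, -13.0, 4.0, 0.0, 0.0, 0.0, 24]]]
[[[0.0, -13.0, 6.0, 0.0, 0.0, 0.0, 24], [0.0, -12.0, 7.0, 0.0, 0.0, 0.0, 24], [-0.0, -10.0, 9.0, 0.0, 0.0, 0.0, 24], [-0.0, -10.0, 10.0, 0.0, 0.0, 0.0, 24], [-0.0, -7.0, 12.0, 0.0, 0.0, 0.0, 24]]]
end [0.5097 0.0826 0.1868]
```

Request:
jog_arm([
  [[0,-1,20,0,0,0.6,40],[1,-1,20,0,0,0.6,40],[0,-1,21,0,0,0.6,40],[1,-1,20,0,0,0.7,40],[0,0,21,0,0,0.6,40]],
])

```text
clock: 4.95
eef_pos: [0.4936, 0.2543, 0.1879]
tool_rot: [-0.045, 0.999, 0.001, 0.004]
ft_force: [-0.2, 0.7, 0.2]
grip_width: 0.0402
```

Request:
jog_arm([
  [[0,0,0,0,0,0,24],[0,0,0,0,0,0,24],[0,0,0,0,0,0,24]],
])

```text
clock: 5.25
eef_pos: [0.4916, 0.2526, 0.1863]
tool_rot: [-0.043, 0.999, -0.0, 0.001]
ft_force: [-0.5, 0.8, 0.7]
grip_width: 0.0238
```

```bash
python3 - <<'E'
from h import *
st(); D=down(186)
plan([(tcp_at(t),D,1) for t in np.linspace(0,2.1,16)[1:]],24)
E
```

```text
5.25 [0.4916 0.2526 0.1863] yaw -57.08128383897443 [ 0.48  0.37  0.06  1.26 -0.    0.39] [-0.5  0.8  0.7] 0.023775866428359705
[[[-0.0, -6.0, -12.0, -0.0, 0.1, -1.0, 24], [-0.0, -9.0, -10.0, -0.0, 0.0, -0.0, 24], [-0.0, -11.0, -9.0, -0.0, 0.0, -0.0, 24], [-0.0, -12.0, -8.0, -0.0, 0.0, -0.0, 24], [-0.0, -12.0, -6.0, -0.0, 0.0, -0.0, 24]]]
[[[-0.0, -14.0, -3.0, -0.0, 0.0, -0.0, 24], [-0.0, -14.0, -2.0, -0.0, 0.0, -0.0, 24], [-0.0, -14.0, -0.0, -0.0, 0.0, -0.0, 24], [-0.0, -13.0, 2.0, -0.0, 0.0, -0.0, 24], [-0.0, -14.0, 3.0, -0.0, 0.0, -0.0, 24]]]
[[[-0.0, -13.0, 6.0, -0.0, 0.0, -0.0, 24], [-0.0, -12.0, 8.0, -0.0, 0.0, -0.0, 24], [-0.0, -10.0, 9.0, -0.0, 0.0, -0.0, 24], [-0.0, -10.0, 10.0, -0.0, 0.0, -0.0, 24], [-0.0, -7.0, 12.0, -0.0, 0.0, -0.0, 24]]]
end [0.5093 0.0825 0.1864]
```

Request:
jog_arm([
  [[0,-7,-12,0,0,-1,24],[0,-9,-10,0,0,0,24],[0,-11,-9,0,0,0,24],[0,-12,-8,0,0,0,24],[0,-13,-6,0,0,0,24]],
])

```text
clock: 5.75
eef_pos: [0.4969, 0.202, 0.2389]
tool_rot: [-0.055, 0.998, 0.005, 0.003]
ft_force: [-1.5, 3.3, -0.2]
grip_width: 0.0242
```

```bash
python3 - <<'E'
from h import *
st(); D=down(186)
for t in (.5,.6,.7): print(tcp_at(t))
plan([(tcp_at(t),D,1) for t in np.linspace(.7,2.1,11)[1:]],24)
E
```

```text
5.75 [0.4969 0.202  0.2389] yaw -56.94818877478813 [0.38 0.3  0.11 1.37 0.01 0.27] [-1.5  3.3 -0.2] 0.024178963175744354
[0.49524858 0.22039369 0.22225245]
[0.49616553 0.21166957 0.22704471]
[0.4971279  0.20251324 0.23093727]
[[[-0.0, -13.0, 4.0, 0.5, 0.3, 0.3, 24], [-0.0, -14.0, -2.0, 0.0, 0.0, 0.0, 24], [-0.0, -14.0, 0.0, 0.0, 0.0, 0.0, 24], [-0.0, -14.0, 2.0, 0.0, 0.0, 0.0, 24], [-0.0, -13.0, 4.0, 0.0, 0.0, 0.0, 24]]]
[[[-0.0, -13.0, 6.0, 0.0, 0.0, 0.0, 24], [-0.0, -12.0, 7.0, 0.0, 0.0, 0.0, 24], [-0.0, -10.0, 9.0, 0.0, 0.0, 0.0, 24], [-0.0, -10.0, 10.0, 0.0, 0.0, 0.0, 24], [-0.0, -8.0, 12.0, 0.0, 0.0, 0.0, 24]]]
end [0.5097 0.0817 0.1868]
```

Request:
jog_arm([
  [[0,-13,5,0.5,0.3,0.3,24],[0,-14,-2,0,0,0,24],[0,-14,0,0,0,0,24],[0,-14,2,0,0,0,24],[0,-14,4,0,0,0,24]],
])

```text
clock: 6.25
eef_pos: [0.507, 0.1261, 0.2326]
tool_rot: [-0.051, 0.999, -0.0, 0.004]
ft_force: [0.2, 2.2, -0.9]
grip_width: 0.0241
```

```bash
python3 - <<'E'
from h import *
st(); D=down(186)
for t in (1.3,1.4): print(tcp_at(t))
plan([(tcp_at(t),D,1) for t in np.linspace(1.4,2.1,6)[1:]],24)
E
```

```text
6.25 [0.507  0.1261 0.2326] yaw -56.99597482555764 [ 0.24  0.28  0.06  1.34 -0.    0.14] [ 0.2  2.2 -0.9] 0.024109546156766998
[0.50329823 0.14380643 0.23389124]
[0.50429641 0.13430936 0.23093727]
[[[2.0, -4.0, 7.0, -0.1, 0.4, -0.2, 24], [-0.0, -12.0, 8.0, 0.0, 0.0, 0.0, 24], [-0.0, -11.0, 9.0, 0.0, 0.0, 0.0, 24], [-0.0, -9.0, 10.0, 0.0, 0.0, 0.0, 24], [-0.0, -8.0, 12.0, 0.0, 0.0, 0.0, 24]]]
end [0.5097 0.0821 0.1865]
```

Request:
jog_arm([
  [[2,-6,8,-0.1,0.4,0,24],[0,-12,8,0,0,0,24],[0,-11,9,0,0,0,24],[0,-9,10,0,0,0,24],[0,-8,11,0,0,0,24]],
])

```text
clock: 6.75
eef_pos: [0.5102, 0.0793, 0.1831]
tool_rot: [-0.051, 0.999, 0.006, 0.0]
ft_force: [-5.8, 28.7, 22.0]
grip_width: 0.0242
```

```bash
python3 - <<'E'
from h import *
st(); D=down(186)
plan([(tcp_at(2.1,dy=-.006),D,2)],24)
E
```

```text
6.75 [0.5102 0.0793 0.1831] yaw -56.99767108126968 [ 0.15  0.3  -0.05  1.22  0.01  0.04] [-5.8 28.7 22. ] 0.024168590790078003
[[[0.0, -2.0, -2.0, 0.4, 0.0, -0.1, 24], [0.0, -1.0, -2.0, 0.3, 0.1, -0.1, 24]]]
end [0.5105 0.0763 0.1871]
```

Request:
jog_arm([
  [[0,0,0,0,0,0,24],[0,0,0,0,0,0,24],[0,0,0,0,0,0,24],[0,0,0,0,0,0,24],[0,0,0,0,0,0,24]],
])

```text
clock: 7.25
eef_pos: [0.5096, 0.0801, 0.1807]
tool_rot: [-0.052, 0.999, 0.008, -0.0]
ft_force: [0.3, 3.5, 2.1]
grip_width: 0.0242
```

Request:
jog_arm([
  [[0,0,0,0,0,0,24],[0,0,0,0,0,0,24],[0,0,0,0,0,0,24],[0,0,0,0,0,0,24],[0,0,0,0,0,0,24]],
])

```text
clock: 7.75
eef_pos: [0.5096, 0.0801, 0.1807]
tool_rot: [-0.052, 0.999, 0.008, -0.0]
ft_force: [-0.8, 3.1, 1.8]
grip_width: 0.0239
```

```bash
python3 - <<'E'
from h import *
st(); im=save('scene','s1.png',(260,60,480,310),2.3)
for i in range(5):
    for m in masks_of(f'stone{i}_mid','scene')[:3]: print(i,round(m['conf'],2),np.round(m['at']))
D=down(186)
plan([(tcp_at(t),D,1) for t in np.linspace(2.1,0,16)[1:]],24)
E
```

```text
7.75 [0.5096 0.0801 0.1807] yaw -56.98621447593495 [ 0.15  0.3  -0.05  1.22  0.02  0.04] [-0.8  3.1  1.8] 0.023890460032298475
0 0.52 [368. 247.]
1 0.66 [360. 236.]
2 0.49 [372. 240.]
4 0.38 [364. 227.]
[[[-0.0, 10.0, -18.0, 0.9, 0.0, -0.0, 24], [-0.0, 9.0, -10.0, 0.0, 0.0, -0.0, 24], [-0.0, 11.0, -9.0, 0.0, 0.0, -0.0, 24], [-0.0, 12.0, -7.0, 0.0, 0.0, -0.0, 24], [-0.0, 13.0, -6.0, 0.0, 0.0, -0.0, 24]]]
[[[-0.0, 13.0, -4.0, 0.0, 0.0, -0.0, 24], [-0.0, 14.0, -2.0, 0.0, 0.0, -0.0, 24], [-0.0, 14.0, 0.0, 0.0, 0.0, -0.0, 24], [-0.0, 14.0, 2.0, 0.0, 0.0, -0.0, 24], [-0.0, 13.0, 4.0, 0.0, 0.0, -0.0, 24]]]
[[[-0.0, 13.0, 6.0, 0.0, 0.0, -0.0, 24], [-0.0, 12.0, 7.0, 0.0, 0.0, -0.0, 24], [-0.0, 11.0, 9.0, 0.0, 0.0, -0.0, 24], [-0.0, 9.0, 11.0, 0.0, 0.0, -0.0, 24], [-0.0, 8.0, 11.0, 0.0, 0.0, -0.0, 24]]]
end [0.4914 0.2548 0.187 ]
```

View pics/s1.png

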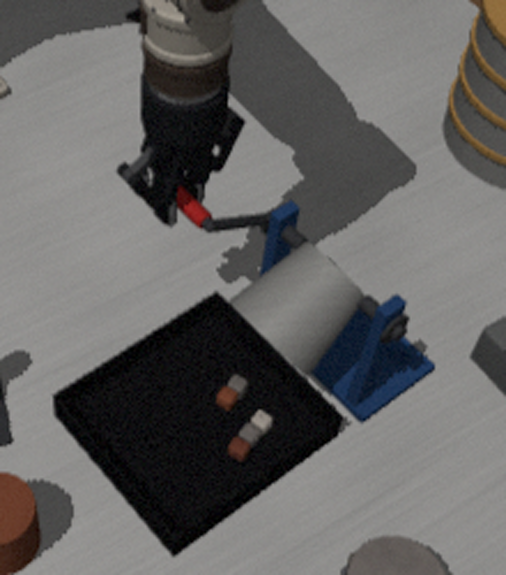

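All five stones (crop 238,384; 228,398; 261,420; 250,432; 239,448) lie in the pan, and the pot is at its far stop. I'll swing it back now.

Request:
jog_arm([
  [[0,8,-16,0.9,0,0,24],[0,9,-10,0,0,0,24],[0,11,-9,0,0,0,24],[0,12,-7,0,0,0,24],[0,13,-4,0,0,0,24]],
])

```text
clock: 8.55
eef_pos: [0.5046, 0.1116, 0.2272]
tool_rot: [-0.044, 0.999, -0.025, -0.001]
ft_force: [-1.9, -18.9, 14.4]
grip_width: 0.0238
```

```bash
python3 - <<'E'
from h import *
st(); D=down(186); o=get_obs(); y=(np.array(o['eef_pos'])-P)@ey; t=1.05+np.arcsin(-y/.1); print(t)
plan([(tcp_at(q),D,1) for q in np.linspace(t,0,11)[1:]],24)
E
```

```text
8.55 [0.5046 0.1116 0.2272] yaw -57.070813937298965 [ 0.25  0.28  0.05  1.35 -0.05  0.16] [ -1.9 -18.9  14.4] 0.023849953529396232
1.6551735971710584
[[[-2.0, 14.0, -1.0, -2.8, -0.2, -0.9, 24], [0.0, 16.0, -6.0, -0.0, -0.0, -0.0, 24], [0.0, 16.0, -3.0, -0.0, -0.0, -0.0, 24], [0.0, 17.0, -0.0, -0.0, -0.0, -0.0, 24], [0.0, 16.0, 2.0, -0.0, -0.0, -0.0, 24]]]
[[[0.0, 16.0, 5.0, -0.0, -0.0, -0.0, 24], [0.0, 14.0, 7.0, -0.0, -0.0, -0.0, 24], [0.0, 14.0, 10.0, -0.0, -0.0, -0.0, 24], [0.0, 11.0, 12.0, -0.0, -0.0, -0.0, 24], [0.0, 10.0, 14.0, -0.0, -0.0, -0.0, 24]]]
end [0.4918 0.255  0.1864]
```

Request:
jog_arm([
  [[-2,14,1,-2.8,-0.2,-0.9,24],[0,16,-4,0,0,0,24],[0,16,-3,0,0,0,24],[0,17,0,0,0,0,24],[0,16,2,0,0,0,24]],
])

```text
clock: 9.05
eef_pos: [0.5039, 0.1722, 0.2361]
tool_rot: [-0.044, 0.999, -0.02, 0.007]
ft_force: [0.5, -4.5, 3.2]
grip_width: 0.0239
```

```bash
python3 - <<'E'
from h import *
st(); D=down(186); o=get_obs(); y=(np.array(o['eef_pos'])-P)@ey; t=1.05+np.arcsin(-y/.1); print(t,tcp_at(t))
plan([(tcp_at(q,dy=.005,dz=-.014),D,1) for q in np.linspace(t,0,6)[1:]],24)
E
```

```text
9.05 [0.5039 0.1722 0.2361] yaw -57.068522557194065 [ 0.35  0.3   0.1   1.37 -0.04  0.27] [ 0.5 -4.5  3.2] 0.02394441274373466
1.0152347848888004 [0.50034883 0.17186808 0.23693958]
[[[4.0, 25.0, 2.0, -2.3, 0.7, -1.0, 24], [-0.0, 19.0, 7.0, -0.0, -0.0, 0.0, 24], [-0.0, 18.0, 10.0, -0.0, -0.0, 0.0, 24], [-0.0, 15.0, 14.0, -0.0, -0.0, 0.0, 24], [-0.0, 11.0, 16.0, -0.0, -0.0, 0.0, 24]]]
end [0.4911 0.2593 0.186 ]
```

Request:
jog_arm([
  [[4,20,2,-2.3,0.7,-1,24],[0,18,5,0,0,0,24],[0,16,9,0,0,0,24],[0,14,12,0,0,0,24],[0,10,13,0,0,0,24]],
])

```text
clock: 9.55
eef_pos: [0.4954, 0.2452, 0.1942]
tool_rot: [-0.05, 0.999, -0.007, 0.004]
ft_force: [-0.4, -3.3, 1.3]
grip_width: 0.024
```

```bash
python3 - <<'E'
from h import *
st(); D=down(186); o=get_obs(); y=(np.array(o['eef_pos'])-P)@ey; t=1.05+np.arcsin(np.clip(-y/.1,-1,1)); print(t,tcp_at(t))
plan([(tcp_at(q,dy=.005,dz=-.014),D,1) for q in np.linspace(t,0,3)[1:]],24)
E
```

```text
9.55 [0.4954 0.2452 0.1942] yaw -57.00798143999147 [ 0.47  0.36  0.07  1.28 -0.02  0.37] [-0.4 -3.3  1.3] 0.024014002420861782
0.17293174082261842 [0.4926753  0.24487687 0.2009408 ]
[[[3.0, 10.0, 1.0, -0.9, 0.4, -0.3, 24], [-0.0, 5.0, 7.0, 0.0, 0.0, 0.0, 24]]]
end [0.4909 0.2598 0.186 ]
```

Request:
jog_arm([
  [[3,8,3,-0.9,0.4,-0.3,24],[0,5,6,0,0,0,24],[0,2,2,0,0,0,24],[0,0,0,0,0,0,24]],
])

```text
clock: 9.95
eef_pos: [0.4896, 0.2582, 0.1756]
tool_rot: [-0.053, 0.999, -0.004, -0.003]
ft_force: [0.3, -4.2, 3.4]
grip_width: 0.0241
```

```bash
python3 - <<'E'
from h import *
st(); o=get_obs(); y=(np.array(o['eef_pos'])-P)@ey; print(y)
E
```

```text
9.95 [0.4896 0.2582 0.1756] yaw -56.972494659798905 [ 0.49  0.38  0.06  1.25 -0.01  0.38] [ 0.3 -4.2  3.4] 0.024109942672875796
0.09043359129228996
```

Request:
jog_arm([
  [[0,5,3,0,0,0,24],[0,3,0,0,0,0,24]],
])

```text
clock: 10.15
eef_pos: [0.49, 0.2579, 0.1739]
tool_rot: [-0.051, 0.999, -0.013, -0.001]
ft_force: [2.3, -9.0, -3.0]
grip_width: 0.0239
```

Request:
jog_arm([
  [[0,-2,-2,0,0,0,30],[0,-2,0,0,0,0,40],[0,0,0,0,0,0,40],[0,0,0,0,0,0,40]],
])

```text
clock: 10.55
eef_pos: [0.4895, 0.2561, 0.1761]
tool_rot: [-0.051, 0.999, -0.01, -0.002]
ft_force: [0.0, -0.1, 0.2]
grip_width: 0.0399
```

```bash
python3 - <<'E'
from h import *
np.set_printoptions(precision=4,suppress=True)
st(); im=save('scene','s2.png',(150,90,450,310),2.6)
h=cv2.cvtColor(im,cv2.COLOR_RGB2HSV); m=cv2.inRange(h,(0,150,60),(8,255,255)); m[:95]=0;m[135:]=0;m[:,:375]=0;m[:,425:]=0
ys,xs=np.where(m); print(cv2.minAreaRect(np.float32(np.c_[xs,ys])))
plan([([.494,.254,.30],down(186),3)],40)
E
```

```text
10.55 [0.4895 0.2561 0.1761] yaw -56.99788588630556 [ 0.49  0.38  0.06  1.26 -0.02  0.39] [ 0.  -0.1  0.2] 0.039907526924946174
((397.25006103515625, 113.25001525878906), (23.33452033996582, 7.0710673332214355), 45.0)
[[[-1.0, -2.0, -41.0, -0.4, -0.1, -0.1, 40], [-1.0, -1.0, -41.0, -0.4, -0.1, -0.0, 40], [-2.0, -1.0, -42.0, -0.3, -0.1, -0.1, 40]]]
end [0.4941 0.2541 0.3001]
```

View pics/s2.png

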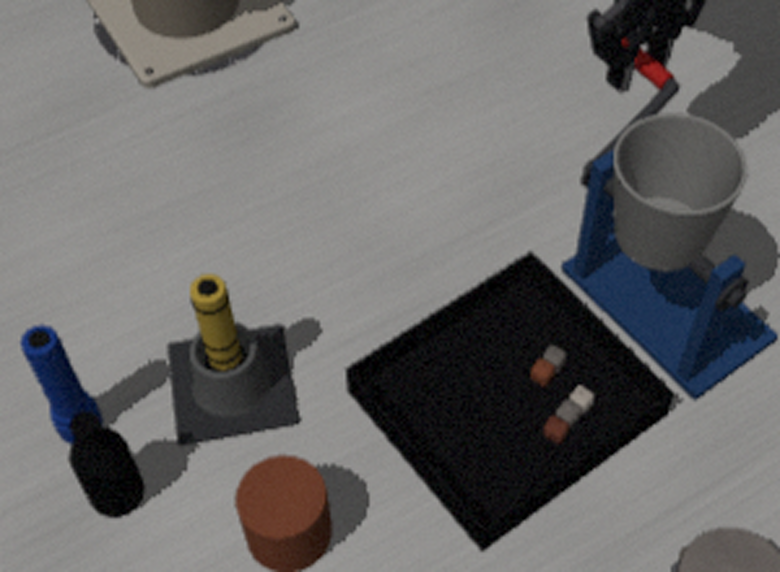

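The pot is empty and upright: its grip is back at scene pixel (397,113). The yellow torch stands in the grey holder at crop (215,320). The blue look-alike at (55,375) stands outside the holder, so the yellow one is the target.

Request:
jog_arm([
  [[0,0,-30,-0.4,-0.1,0,40],[0,0,-40,-0.4,-0.1,0,40],[0,0,-40,-0.3,-0.1,0,40]],
])

```text
clock: 10.9
eef_pos: [0.4856, 0.257, 0.2813]
tool_rot: [-0.052, 0.999, -0.002, -0.008]
ft_force: [0.2, 0.1, -0.6]
grip_width: 0.0401
```

```bash
python3 - <<'E'
from h import *
np.set_printoptions(precision=4,suppress=True)
S,T=cam('scene'),cam('top')
print('tail',tri([ray(S,(230,200.8)),ray(T,(408,256.4))]), atz(S,(230,200.8),.157),atz(T,(408,256.4),.157))
print('holder foot top',atz(T,(397.5,258),.006), 'bottle',atz(T,(460,235),.13),atz(S,(189,269),.07),'core',atz(T,(410,186),.075))
st(); plan([([.47,.10,.30],down(170),5),([.42,-.155,.26],down(159),8)],50)
E
```

```text
tail [ 0.4885 -0.1791  0.1566] [ 0.489  -0.1788  0.157 ] [ 0.4884 -0.1794  0.157 ]
holder foot top [ 0.4881 -0.1797  0.006 ] bottle [ 0.5323 -0.2919  0.13  ] [ 0.5442 -0.3156  0.07  ] core [ 0.6439 -0.201   0.075 ]
10.9 [0.4856 0.257  0.2813] yaw -56.980639042080206 [0.49 0.34 0.27 1.52 0.   0.38] [ 0.2  0.1 -0.6] 0.04005514437543417
[[[6.0, -31.0, -4.0, -0.1, -0.2, 3.2, 50], [5.0, -31.0, -3.0, -0.1, -0.2, 3.2, 50], [3.0, -31.0, -4.0, -0.1, -0.2, 3.2, 50], [1.0, -32.0, -4.0, -0.0, -0.1, 3.2, 50], [-1.0, -32.0, -3.0, -0.1, -0.2, 3.1, 50]]]
[[[1.0, -32.0, 5.0, 0.0, 0.0, 1.4, 50], [-0.0, -33.0, 5.0, 0.0, 0.0, 1.4, 50], [-1.0, -32.0, 5.0, 0.0, 0.0, 1.4, 50], [-2.0, -32.0, 5.0, 0.0, 0.0, 1.4, 50], [-2.0, -33.0, 5.0, 0.0, 0.0, 1.4, 50]]]
[[[-3.0, -32.0, 5.0, 0.0, 0.0, 1.3, 50], [-4.0, -32.0, 5.0, 0.0, 0.0, 1.4, 50], [-5.0, -33.0, 5.0, 0.0, 0.0, 1.3, 50]]]
end [ 0.4195 -0.1552  0.2596]
```

```bash
python3 - <<'E'
from h import *
plan([([.487,.04,.27],down(173),5),([.4885,-.179,.24],down(160),6)],50)
E
```

```text
[[[4.0, -43.0, 3.0, -0.1, -0.2, 2.6, 50], [2.0, -43.0, 2.0, -0.1, -0.2, 2.6, 50], [0.0, -44.0, 2.0, -0.0, -0.2, 2.6, 50], [-1.0, -43.0, 2.0, -0.1, -0.1, 2.6, 50], [-4.0, -44.0, 3.0, -0.0, -0.2, 2.5, 50]]]
[[[-5.0, -36.0, 5.0, -0.0, 0.0, 2.2, 50], [-6.0, -36.0, 5.0, -0.0, 0.0, 2.2, 50], [-7.0, -36.0, 5.0, -0.0, 0.0, 2.2, 50], [-9.0, -35.0, 5.0, -0.0, 0.0, 2.1, 50], [-10.0, -35.0, 5.0, -0.0, 0.0, 2.2, 50]]]
[[[-11.0, -35.0, 5.0, -0.0, 0.0, 2.1, 50]]]
end [ 0.4883 -0.1792  0.24  ]
```

Request:
jog_arm([
  [[4,-43,3,-0.1,-0.2,2.6,50],[2,-43,2,-0.1,-0.2,2.6,50],[0,-44,2,0,-0.2,2.6,50],[-1,-43,2,-0.1,-0.1,2.6,50],[-4,-44,3,0,-0.2,2.5,50]],
])

```text
clock: 11.4
eef_pos: [0.4927, 0.0429, 0.2767]
tool_rot: [0.057, 0.998, 0.006, 0.009]
ft_force: [0.9, -0.5, 0.2]
grip_width: 0.0503
```

Request:
jog_arm([
  [[-5,-36,5,0,0,2.2,50],[-6,-36,5,0,0,2.2,50],[-7,-36,5,0,0,2.2,50],[-9,-35,5,0,0,2.1,50],[-10,-35,5,0,0,2.2,50]],
])

```text
clock: 11.9
eef_pos: [0.4951, -0.1453, 0.2501]
tool_rot: [0.155, 0.988, 0.009, 0.011]
ft_force: [1.1, 0.2, -0.1]
grip_width: 0.0503
```

```bash
python3 - <<'E'
from h import *
st(); plan([([.4885,-.179,.225],down(160),5)],50)
E
```

```text
11.9 [ 0.4951 -0.1453  0.2501] yaw -54.51568668109798 [-0.3   0.25  0.06  1.37  0.02  0.01] [ 1.1  0.2 -0.1] 0.05027046488311892
[[[-1.0, -7.0, 5.0, 0.2, 0.2, 0.4, 50], [-1.0, -7.0, 5.0, 0.2, 0.2, 0.4, 50], [-1.0, -7.0, 5.0, 0.3, 0.2, 0.4, 50], [-1.0, -7.0, 5.0, 0.2, 0.3, 0.5, 50], [-0.0, -6.0, 5.0, 0.3, 0.2, 0.4, 50]]]
end [ 0.4884 -0.1786  0.2247]
```

Request:
jog_arm([
  [[-1,-7,5,0.2,0.2,0.4,50],[-1,-7,5,0.2,0.2,0.4,50],[-1,-7,5,0.3,0.2,0.4,50],[-1,-6,5,0.2,0.3,0.5,50],[0,-2,5,0.3,0.2,0.4,50]],
])

```text
clock: 12.4
eef_pos: [0.4899, -0.1765, 0.2228]
tool_rot: [0.176, 0.984, -0.0, -0.001]
ft_force: [0.2, -0.6, -0.5]
grip_width: 0.0499
```

```bash
python3 - <<'E'
from h import *
np.set_printoptions(precision=4,suppress=True)
st(); o=get_obs(); c=cam('wrist',o); im=save('wrist','w2.png')
h=cv2.cvtColor(im,cv2.COLOR_RGB2HSV); m=cv2.inRange(h,(20,100,60),(35,255,255))
k,l,s,ce=cv2.connectedComponentsWithStats(m); i=1+s[1:,4].argmax(); print(s[i],ce[i]); print('tail exp px',proj(c,[.4885,-.179,.157]))
plan([([.4885,-.179,.165],down(160),4),([.4885,-.179,.104],down(160),5)],50)
E
```

```text
12.4 [ 0.4899 -0.1765  0.2228] yaw -53.75412891396611 [-0.35  0.29  0.04  1.33 -0.    0.01] [ 0.2 -0.6 -0.5] 0.04989455604041774
[ 292  161   49   73 2055] [316.9742 197.0891]
tail exp px [319.3, 215.4]
[[[-0.0, -1.0, 14.0, -0.0, -0.0, -0.1, 50], [-0.0, -1.0, 14.0, -0.0, -0.1, -0.0, 50], [-0.0, -0.0, 14.0, -0.0, -0.0, -0.1, 50], [-0.0, -1.0, 15.0, -0.0, -0.1, -0.0, 50], [-0.0, 0.0, 12.0, -0.0, 0.0, -0.0, 50]]]
[[[-0.0, 0.0, 12.0, -0.0, 0.0, -0.0, 50], [-0.0, 0.0, 12.0, -0.0, 0.0, -0.0, 50], [-0.0, 0.0, 12.0, -0.0, 0.0, -0.0, 50], [-0.0, 0.0, 13.0, -0.0, 0.0, -0.0, 50]]]
end [ 0.4883 -0.179   0.1037]
```

View pics/w2.png

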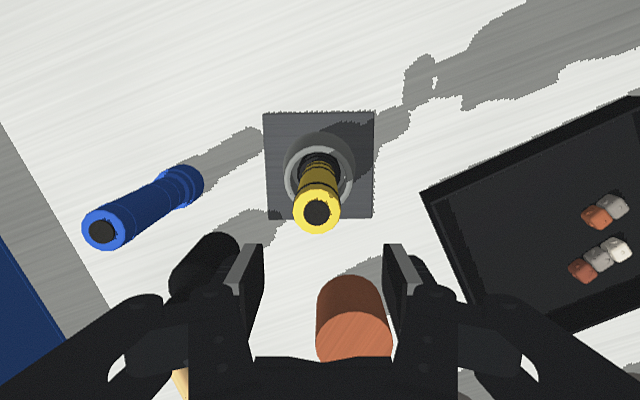

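The yellow torch stands in its holder with its tail at (317,212), within 2 mm of my estimate. The blue one (105,230) lies off to the left. I'll descend on the yellow one.

Request:
jog_arm([
  [[1,-1,14,0,0,0,50],[1,-1,14,0,0,0,50],[0,-1,14,0,0,0,50],[0,-1,14,0,0,0,50],[0,0,12,0,0,0,50]],
])

```text
clock: 12.95
eef_pos: [0.4885, -0.1758, 0.1534]
tool_rot: [0.173, 0.985, 0.0, 0.001]
ft_force: [-0.7, -0.5, -0.3]
grip_width: 0.0499
```

```bash
python3 - <<'E'
from h import *
st(); plan([([.487,-.179,.104],down(160),4)],50)
E
```

```text
12.95 [ 0.4885 -0.1758  0.1534] yaw -53.885354394067335 [-0.35  0.32 -0.09  1.16  0.    0.  ] [-0.7 -0.5 -0.3] 0.049886458590096154
[[[0.0, -1.0, 12.0, 0.0, 0.0, 0.0, 50], [0.0, -1.0, 12.0, 0.0, 0.0, 0.0, 50], [0.0, -1.0, 13.0, 0.0, 0.0, 0.1, 50], [0.0, -1.0, 12.0, 0.0, 0.1, 0.0, 50]]]
end [ 0.4872 -0.1795  0.1044]
```

Request:
jog_arm([
  [[0,-2,12,0,0,0,50],[0,-2,12,0,0,0,50],[0,-1,12,0,0,0,50],[0,-1,10,0,0,0,50],[0,0,0,0,0,0,50]],
])

```text
clock: 13.45
eef_pos: [0.4863, -0.1771, 0.104]
tool_rot: [0.169, 0.986, 0.001, -0.001]
ft_force: [0.0, 0.5, 0.7]
grip_width: 0.0501
```

Request:
jog_arm([
  [[0,0,0,0,0,0,10],[0,0,0,0,0,0,10],[0,0,0,0,0,0,10],[0,0,0,0,0,0,10],[0,0,0,0,0,0,10]],
])

```text
clock: 13.95
eef_pos: [0.4871, -0.1765, 0.1052]
tool_rot: [0.169, 0.986, 0.001, 0.0]
ft_force: [-0.3, 0.7, -1.8]
grip_width: 0.0287
```

Request:
jog_arm([
  [[0,0,-20,0,0,0,10],[0,0,-30,0,0,0,10],[0,0,-35,0,0,0,10],[0,0,-35,0,0,0,10],[0,0,-35,0,0,0,10]],
])

```text
clock: 14.45
eef_pos: [0.483, -0.1758, 0.2589]
tool_rot: [0.169, 0.986, 0.002, -0.007]
ft_force: [0.7, -0.1, -1.7]
grip_width: 0.0289
```

Request:
jog_arm([
  [[0,0,0,0,0,0,10],[0,0,0,0,0,0,10],[0,0,0,0,0,0,10]],
])

```text
clock: 14.75
eef_pos: [0.4856, -0.1769, 0.2643]
tool_rot: [0.169, 0.986, 0.001, -0.001]
ft_force: [0.1, -0.1, -1.8]
grip_width: 0.0289
```

```bash
cat > fin.py <<'E'
from h import *
np.set_printoptions(precision=4,suppress=True)
st(); o=get_obs(); c=cam('wrist',o); f=c
pm=np.array([.639,.0265,.005])
# measured torch line: mid = TCP + 20.5mm along tool z
az=np.arctan2(pm[1],pm[0]); sl=np.radians(45)
d=np.array([np.sin(sl)*np.cos(az),np.sin(sl)*np.sin(az),-np.cos(sl)])  # tool z
yt=np.array([-np.sin(az),np.cos(az),0]); xt=np.cross(yt,d)
Rf=R.from_matrix(np.c_[xt,yt,d]); mid=pm-.2225*d; tcp=mid-.0205*d
print('tcp goal',tcp,'lens',mid+.0725*d,'tail',mid-.0725*d)
E
python3 - <<'E'
from fin import *
im=save('wrist','w3.png')
cur=np.array(get_obs()['eef_pos'])
plan([(cur*[1,1,0]+[-.03,.04,.27],down(170),2),(tcp+[0,0,.06],Rf,8)],10)
E
```

```text
14.75 [ 0.4856 -0.1769  0.2643] yaw -54.02166140721656 [-0.35  0.27  0.12  1.43  0.   -0.01] [ 0.1 -0.1 -1.8] 0.028925424498987728
tcp goal [0.4673 0.0194 0.1768] lens [0.533  0.0221 0.1111] tail [0.4306 0.0179 0.2136]
[[[21.0, 14.0, -3.0, 0.0, -0.1, -4.7, 10], [19.0, 15.0, -3.0, 0.1, -0.2, -4.8, 10], [2.0, 20.0, 4.0, -0.6, -5.6, -1.5, 10], [2.0, 19.0, 4.0, -0.6, -5.6, -1.5, 10], [2.0, 20.0, 4.0, -0.6, -5.6, -1.4, 10]]]
[[[2.0, 19.0, 4.0, -0.6, -5.6, -1.5, 10], [1.0, 20.0, 4.0, -0.6, -5.6, -1.4, 10], [2.0, 19.0, 5.0, -0.6, -5.6, -1.5, 10], [1.0, 20.0, 5.0, -0.6, -5.6, -1.4, 10], [1.0, 19.0, 4.0, -0.6, -5.6, -1.5, 10]]]
end [0.4674 0.0192 0.2372]
```

View pics/w3.png

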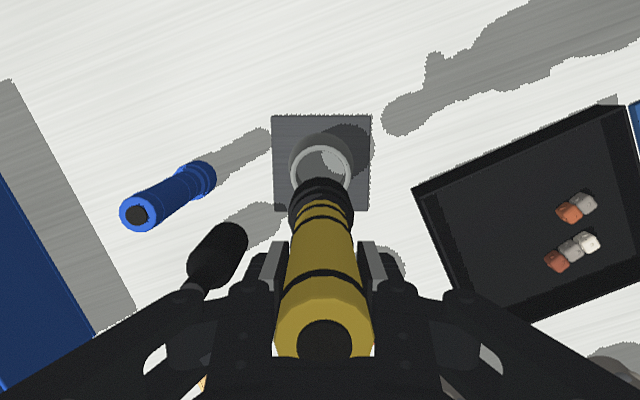

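The torch is in the fingers (tail at 325,340) and out of the empty socket at (320,165). Next I'll swing it over to the slanted pose.

Request:
jog_arm([
  [[21,14,-3,0,0,-4.7,10],[19,15,-3,0,0,-4.8,10],[2,20,4,-0.6,-5.6,-1.5,10],[2,19,4,-0.6,-5.6,-1.5,10],[2,20,4,-0.6,-5.6,-1.4,10]],
])

```text
clock: 15.3
eef_pos: [0.4569, -0.0762, 0.2488]
tool_rot: [0.045, 0.989, 0.006, 0.142]
ft_force: [0.5, 0.9, -1.5]
grip_width: 0.0289
```

Request:
jog_arm([
  [[2,19,4,-0.6,-5.6,-1.5,10],[1,20,4,-0.6,-5.6,-1.4,10],[2,19,5,-0.6,-5.6,-1.5,10],[1,20,5,-0.6,-5.6,-1.4,10],[1,19,4,-0.6,-5.6,-1.5,10]],
])

```text
clock: 15.8
eef_pos: [0.4562, 0.0251, 0.2196]
tool_rot: [-0.022, 0.925, 0.013, 0.38]
ft_force: [1.5, 1.0, -2.6]
grip_width: 0.0286
```

```bash
python3 - <<'E'
from fin import *
print(R.from_quat(o['tool_rot']).as_matrix()[:,2],d)
plan([(tcp,Rf,5)],10)
E
```

```text
15.8 [0.4562 0.0251 0.2196] yaw -40.70312235569077 [ 0.05 -0.34 -0.89  0.24  0.01  0.01] [ 1.5  1.  -2.6] 0.028610148728242146
tcp goal [0.4673 0.0194 0.1768] lens [0.533  0.0221 0.1111] tail [0.4306 0.0179 0.2136]
[ 0.7019  0.0413 -0.711 ] [ 0.7065  0.0293 -0.7071]
[[[4.0, -1.0, 8.0, 0.1, -0.1, 0.0, 10], [5.0, -1.0, 7.0, 0.1, -0.1, 0.0, 10], [4.0, -1.0, 8.0, 0.2, -0.0, 0.0, 10], [5.0, -2.0, 7.0, 0.1, -0.1, 0.0, 10], [4.0, -1.0, 8.0, 0.2, -0.0, 0.1, 10]]]
end [0.4677 0.0198 0.1771]
```

Request:
jog_arm([
  [[4,-1,8,0.1,-0.1,0,10],[5,-2,7,0.1,-0.1,0,10],[4,-2,7,0.2,0,0,10],[4,-1,6,0.1,-0.1,0,10],[0,0,0,0,0,0,10]],
])

```text
clock: 16.3
eef_pos: [0.4469, 0.022, 0.1678]
tool_rot: [-0.024, 0.929, 0.01, 0.369]
ft_force: [-0.4, -0.1, -2.3]
grip_width: 0.0287
```

```bash
python3 - <<'E'
from fin import *
z=R.from_quat(o['tool_rot']).as_matrix()[:,2]; print(z,d)
e=pm-np.array(o['eef_pos']); print('along',e@z,'lens dist',e@z-.093,'off axis',e-e@z*z)
im=save('scene','s3.png',(150,60,450,310),2.4)
S=cam('scene')
for n,p in [('lens',np.array(o['eef_pos'])+.093*z),('tail',np.array(o['eef_pos'])-.052*z),('pm',pm)]: print(n,(np.array(proj(S,p))-[150,60])*2.4)
E
```

```text
16.3 [0.4469 0.022  0.1678] yaw -41.66753844863056 [ 0.05 -0.26 -0.99  0.09  0.01 -0.  ] [-0.4 -0.1 -2.3] 0.02868286347360614
tcp goal [0.4673 0.0194 0.1768] lens [0.533  0.0221 0.1111] tail [0.4306 0.0179 0.2136]
[ 0.6844  0.0366 -0.7282] [ 0.7065  0.0293 -0.7071]
along 0.25020806475849156 lens dist 0.15720806475849156 off axis [ 0.0209 -0.0047  0.0194]
lens [399.12 298.56]
tail [340.56 162.  ]
pm [466.56 443.52]
```

View pics/s3.png

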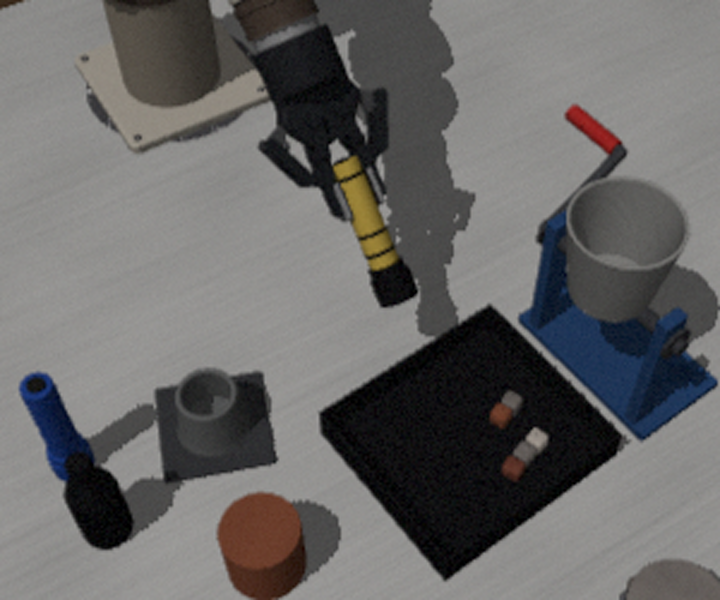

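Request:
jog_arm([
  [[-8,-1,0,0,-0.3,0,10],[-9,-2,0,0,-0.3,0,10],[-7,-2,0,0,-0.3,0,10],[-5,0,0,0,-0.3,0,10],[0,0,0,0,0,0,10]],
])

```text
clock: 16.85
eef_pos: [0.4712, 0.0175, 0.1919]
tool_rot: [-0.024, 0.924, 0.01, 0.38]
ft_force: [-0.9, -0.5, -2.4]
grip_width: 0.0288
```

```bash
cat > chk.py <<'E'
from fin import *
M=R.from_quat(o['tool_rot']).as_matrix(); z=M[:,2]; e=pm-np.array(o['eef_pos'])
print('slant',np.degrees(np.arccos(-z[2])),'along',e@z,'lens dist',e@z-.093,'in tool',M.T@e,'midz',(np.array(o['eef_pos'])+.0205*z)[2],np.round(o['joint_vel'],3))
E
python3 chk.py
```

```text
16.85 [0.4712 0.0175 0.1919] yaw -40.645116279662545 [ 0.02 -0.25 -0.93  0.11  0.02 -0.02] [-0.9 -0.5 -2.4] 0.028841329741604266
tcp goal [0.4673 0.0194 0.1768] lens [0.533  0.0221 0.1111] tail [0.4306 0.0179 0.2136]
slant 44.74161758729313 along 0.2510092744382035 lens dist 0.15800927443820348 in tool [0.0122 0.0001 0.251 ] midz 0.17731735501753582 [-0.007 -0.001  0.004  0.012 -0.001 -0.   ]
```

Request:
jog_arm([
  [[4,0,3,0,0,0,10],[4,0,2,0,0,0,10],[0,0,0,0,0,0,10],[0,0,0,0,0,0,10],[0,0,0,0,0,0,10]],
])

```text
clock: 17.35
eef_pos: [0.4679, 0.0174, 0.1809]
tool_rot: [-0.024, 0.925, 0.01, 0.38]
ft_force: [-1.0, 0.1, -1.9]
grip_width: 0.0292
```

```bash
python3 chk.py
```

```text
17.35 [0.4679 0.0174 0.1809] yaw -40.724808454823204 [ 0.02 -0.24 -0.96  0.08  0.02 -0.02] [-1.   0.1 -1.9] 0.029201578136273162
tcp goal [0.4673 0.0194 0.1768] lens [0.533  0.0221 0.1111] tail [0.4306 0.0179 0.2136]
slant 44.62851285731199 along 0.24556842854137886 lens dist 0.15256842854137886 in tool [0.0016 0.     0.2456] midz 0.1663105536429225 [ 0.001  0.005 -0.004 -0.004  0.    -0.002]
```

```bash
python3 -c "
from h import *
print(job_done()); st()"
```

```text
the job is handed in; nothing more can be done
None
the job is handed in; nothing more can be done
```

I tipped the pot to its far stop with the fingers astride the red grip, and all five stones dropped into the pan. I then pushed the pot back to its upright stop, drew the yellow torch out of the holder, and handed in at about 17.4 s with the torch held at a slant over the pan.

**Last checks, from the robot's pose:**
- **Slant:** 44.6° from vertical, lens down.
- **Distance:** the lens is about 153 mm from the pan's middle.
- **Aim:** the torch's axis passes within about 2 mm of my estimate of the pan's middle. The two cameras put that point about 10 mm apart, so I used the average.
- **Grip:** the fingers stand 29 mm apart on the 30 mm barrel, the torch's centre is about 166 mm high, and the arm is practically still.

**From the last scene picture**, taken just before about 3 cm of final aiming moves:
- All five stones are in the pan.
- The pot is empty and upright.
- The torch is clear of the pan, pot and holder. Its lens was where I computed it to within a pixel or two.
- The bottle, the red core and the blue torch look unmoved.

No check failed. I took no picture after the last correction, so the final aim rests on the robot's own pose reading.

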